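# Let the lime out of the chute rack

### The job

The little wooden fruit rack has two sloping chutes, each shut by a gate on a rocking lever. With your fingertips press down the outer paddle of the lever that belongs to the chute with the lime, keep it down until the lime has rolled out into the tray at the front, then let go so that the gate drops shut again. Do not work the lever of the chute with the garlic, do not touch either fruit, and leave the bowl, the salt shaker and the juicer where they stand.

Things in the scene. Friction and masses are not known exactly. Their poses are not given: they have to be found in the camera images.
- rack: fixed wooden rack, 255 mm long (x), 138 mm wide (298 mm over both paddles), 125 mm high (paddles 142 mm); origin on the worktop below its middle, x up the slope to the closed back, y left, z up. Two chutes 60 mm wide, centre lines 33 mm left (+y) and right (-y) of the middle plane; gates at x = -15 mm. The floor falls 0.21 rad towards -x
- tray (a point): centre of the tray, on its floor: the common lower end of the chute floor in front of both gates, 90 mm long (x), 126 mm wide, with a 28 mm lip at its front
- left_paddle (a point): flat steel paddle at the outer end of the left lever, 34 mm long (along the chutes), 28 mm wide, 6 mm thick; the point is the centre of its top face. At rest it slopes 0.39 rad, outer edge high, its centre 136 mm left (+y) of the rack's middle plane, 136 mm above the worktop; pressed straight down it sinks 42 mm to the stop, then sloping the other way
- right_paddle (a point): flat steel paddle at the outer end of the right lever, 34 mm long (along the chutes), 28 mm wide, 6 mm thick; the point is the centre of its top face. At rest it slopes 0.39 rad, outer edge high, its centre 136 mm right (-y) of the rack's middle plane, 136 mm above the worktop; pressed straight down it sinks 42 mm to the stop, then sloping the other way
- left_lever (a joint): left rocking lever, rad: 0 = gate down (rest), grows as its paddle is pressed, 0.79 = stop, gate fully up; the lime passes from about 0.65. Axle along the rack's x, 85 mm left of the middle plane, 112 mm above the worktop; paddle 55 mm outside the axle, gate tab 52 mm inside it. A spring shuts it when let go: about 2 N at the paddle to start, 4 N at the stop
- right_lever (a joint): right rocking lever, rad: 0 = gate down (rest), grows as its paddle is pressed, 0.79 = stop, gate fully up; the lime passes from about 0.65. Axle along the rack's x, 85 mm right of the middle plane, 112 mm above the worktop; paddle 55 mm outside the axle, gate tab 52 mm inside it. A spring shuts it when let go: about 2 N at the paddle to start, 4 N at the stop
- lime: smooth round lime, a 50 mm ball with a small nub at two ends, about 70 g; origin at its centre. It starts behind the gate of the left or the right chute and rolls down by itself when that gate is up; at rest in the tray its centre is about 100 mm in front (-x) of the rack's origin
- garlic: garlic bulb with a pointed neck, 53 x 52 x 52 mm; origin at the centre of its underside. It sits behind the gate of the other chute and stays there
- bowl: small steel bowl, 72 mm across, 34 mm high, bystander; origin at the centre of its underside
- shaker: white salt shaker, 43 mm across, 105 mm high, bystander; origin at the centre of its underside
- juicer: blue citrus juicer dish, 132 mm across, 56 mm high, bystander; origin at the centre of its underside
Not all that is in view belongs to the job. Of the things shaped like the lime, the lime one is meant.

How it is judged (in metres and radians):
On the way, in this order (a step that is already met when the one before it is completed fails the run):
1. the paddle of the lime's lever is pressed by the fingers and its gate lifts (((y of garlic in the frame of rack below 0 m and value of joint left_lever above 0.45 rad and contact force between the fingers and left_lever above 0.5 N and y of the grasp point in the frame of rack above 0.09 m) or (y of garlic in the frame of rack above 0 m and value of joint right_lever above 0.45 rad and contact force between the fingers and right_lever above 0.5 N and y of the grasp point in the frame of rack below -0.09 m))), for 0.05 s.
2. the lime has rolled out into the tray (x of lime in the frame of rack between -0.118 and -0.05 m and y of lime in the frame of rack between -0.062 and 0.062 m and z of lime in the frame of rack between 0.03 and 0.085 m), for 0.1 s.
At the end, for the whole second after the job is handed in: The lime lies at rest in the tray (its centre 50 to 118 mm in front of the rack's origin, slower than 20 mm/s), both levers are back at rest (under 0.08 rad), and the garlic still sits in its chute behind its gate (all of step 2 and linear speed of lime below 0.02 m/s and value of joint each of left_lever, right_lever below 0.08 rad and x of garlic in the frame of rack between -0.005 and 0.1 m and z of garlic in the frame of rack below 0.085 m); the robot touches nothing.
It fails at once if the lever of the garlic's chute is worked (over 0.2 rad) ((y of garlic in the frame of rack above 0 m and value of joint left_lever above 0.2 rad) or (y of garlic in the frame of rack below 0 m and value of joint right_lever above 0.2 rad)).
It fails at once if the robot touches, lifts or carries the lime or the garlic (contact force between any of the arm, the fingers and lime above 0.5 N or contact force between any of the arm, the fingers and garlic above 0.5 N).
It fails at once if the bowl, the shaker or the juicer is shifted by more than 20 mm (distance of any of bowl, shaker, juicer from where it was at the start of the episode above 0.02 m).
It also fails if it takes over 32 s, if anything falls off the work surface, if the arm or the gripper's body presses on something with over 40 N, if the wrist force passes 120 N, or if a joint passes its speed limit or range.

### The arm

A 6-joint arm with a two-finger parallel gripper is mounted at the origin on a cart in front of the work surface, level with it; the furniture and walls round the work are solid. World frame = base frame: x ahead of the robot, y to its left, z up, the work surface at z = 0. Lengths are in mm, angles in rad, forces in N, time in s.
With the tool pointing down it reaches from about 425 to 925 mm from the base axis. Payload 12.5 kg.
Tool frame: the origin (TCP) lies on the centre line of the jaws, within the pads' length; the fingertips stand 22 mm ahead of it and the grasp point (between the pads) lies 3 mm ahead of it (r.nose_length is the distance from the TCP to the fingertips, in mm); x points along the fingers, y is the direction in which the jaws open and shut, and the axes are right-handed (so a half turn about x gives the same grasp; the last joint's range is limited). The gripper opens to 85 mm and grips with 20 to 120 N. Pads are 22 mm wide; open, the fingers measure 114 mm over their backs; the gripper's body (76 mm by 85 mm) begins 54 mm behind the grasp point. The pads swing forward as they close: fully open they stand 13 mm farther back than shut.
Start: joints at [-1.43, 0.491, 1.559, -0, 1.092, -0.106], TCP at [152.711, -606.071, 253.327] pointing down, gripper open.
Joint ranges: [-3.1, 3.1], [-0.84, 2.19], [0.05, 2.79], [-1.13, 4.28], [0.06, 2.93], [-2.69, 2.69]. Speed limits (rad/s): [2.22, 2.22, 2.79, 3.14, 3.14, 3.14].

### API

Orientations are given as a unit quaternion [x, y, z, w].
In Python, from plant import r gives the robot as it stands. The module is installed in compiled form; this text tells all that it offers. Calls block until the motion is done:
- r.reach(position, orientation): joint-space move of the TCP to a pose.
- r.movel(position, speed=150, attitude=None, f_stop=None): straight line of the TCP; attitude=None keeps the orientation; speed is the mean speed in mm/s. With f_stop (N) it stops when the force on the tool has changed by that much, and returns True; else False.
- r.set_joints(angles): joint-space move.
- r.grip(opening): opening from 0.0 (shut) to 1.0 (fully open); the grip force is fixed at half the most; returns when the fingers have stopped.
- r.wait(seconds).
- r.inverse_kinematics(position, orientation): joint angles nearest the present ones, or None.
- r.state(): the state.
- r.grab_frame(name): name is "scene" or "top" or "wrist"; returns a dict with "img" (420x560x3 uint8, red, green, blue), "fov_y" (degrees; the focal length in pixels is half the picture's height over the tangent of half this angle, whatever the lens; pixels are square), "cx", "cy" (the principal point, pixels), "world_to_cam" (4x4, takes a point from world to camera coordinates). Camera axes: x right, y down, z forward; pixel columns grow to the right and rows downward; lengths in mm; the calibration is good to about 2 mm. The wrist camera is an equidistant fisheye: a pixel r from the principal point sees the ray r / f radians off the axis. A picture is of the moment at which its call begins. There is no depth.
A pose or a line that the arm cannot do raises r.Unreachable and nothing moves.
- r.finish_job(): hands the job in, once; it reports no verdict.
The state is a dict: "clock": time; "joints": joint angles; "qvel": joint speeds; "tau": joint torques, N m; "tcp_pos": TCP position; "tcp_rot": TCP orientation; "wrist_force": force on the tool from outside, world axes, zero at the start; "ft_torque": the same for the moment, N m; "gripper_width": opening from 0.0 (shut) to 1.0 (fully open).
Only numpy, scipy, OpenCV 4.12 (cv2) and the standard library are available. Lean on these libraries where they do the work, as an engineer would, in place of code of your own. Each camera call takes 0.05 s, during which the arm holds its last target. There are 200 camera calls.

## Working session

There is one attempt and no reset: what is moved stays moved. The work goes in short steps, each a Python script; the robot and the scene stay as the last script left them, time stands still between calls to the robot, and variables do not carry over. Pictures are saved under pics/ and viewed, about 8 in all and at most 12, crops included, and the job is handed in when it is done.

```bash
mkdir -p pics; python3 - <<'E'
from plant import r
import cv2,numpy as np,pickle
for n in("scene","top"):
    f=r.grab_frame(n);cv2.imwrite(f"pics/{n}0.png",f["img"][:,:,::-1]);pickle.dump(f,open(f"{n}.pkl","wb"))
    print(n,f["fov_y"],f["cx"],f["cy"],np.round(f["world_to_cam"],3).tolist())
print(r.state()["clock"],r.nose_length)
E
```

```text
scene 45.0826287081737 283.5081164647539 212.3815980242793 [[-0.825, -0.565, -0.003, 499.029], [-0.394, 0.58, -0.713, 256.876], [0.404, -0.587, -0.701, 1445.343], [0.0, 0.0, 0.0, 1.0]]
top 56.77801579607658 272.0145481890706 207.99095018920036 [[-0.027, -1.0, -0.0, 74.246], [-0.987, 0.026, -0.157, 552.147], [0.157, -0.004, -0.988, 936.639], [0.0, 0.0, 0.0, 1.0]]
0.1 22.0
```

View pics/scene0.png

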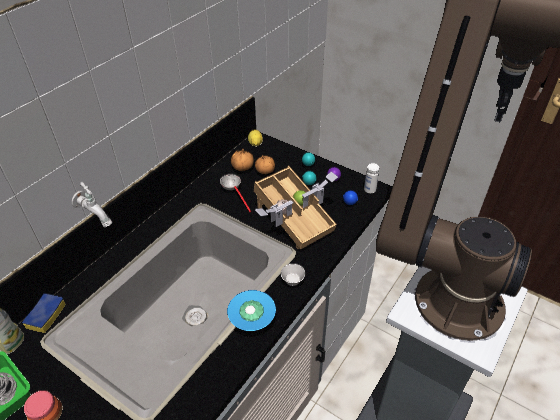

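View pics/top0.png

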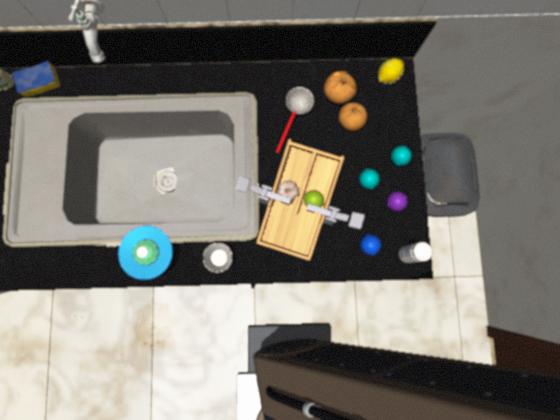

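Both views show the tray end of the rack towards the robot. The lime is at about (314,198) in top, in the right-hand chute, and the garlic is at (288,190) in the left. Things that could be mistaken for the lime are the teal balls (370,178) and (402,155), the purple ball (397,201), the blue ball (371,245) and the lemon (391,70). Only the green ball in the rack fits the description. I'll check that in an enlarged crop of both views.

```bash
python3 - <<'E'
import cv2
a=cv2.imread("pics/top0.png")[130:270,225:385];b=cv2.imread("pics/scene0.png")[155:255,240:360]
cv2.imwrite("pics/topc.png",cv2.resize(a,None,fx=5,fy=4.2857 if 0 else 4,interpolation=2) if 0 else cv2.resize(a,None,fx=4,fy=4,interpolation=2))
cv2.imwrite("pics/scenec.png",cv2.resize(b,None,fx=6,fy=6,interpolation=2))
E
```

```text
(no output)
```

View pics/topc.png

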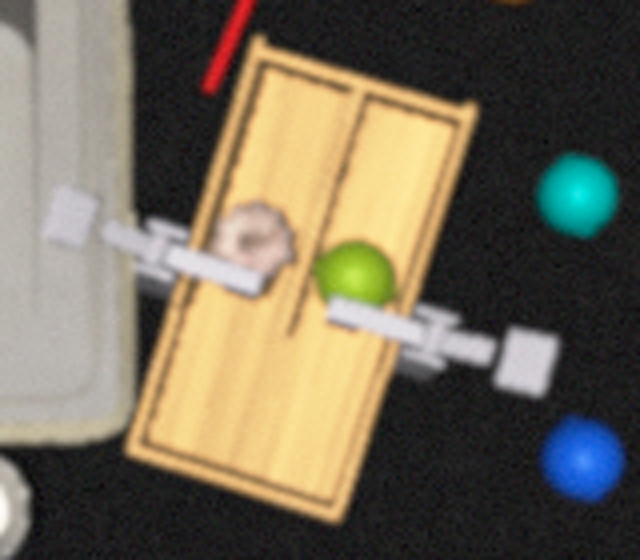

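View pics/scenec.png

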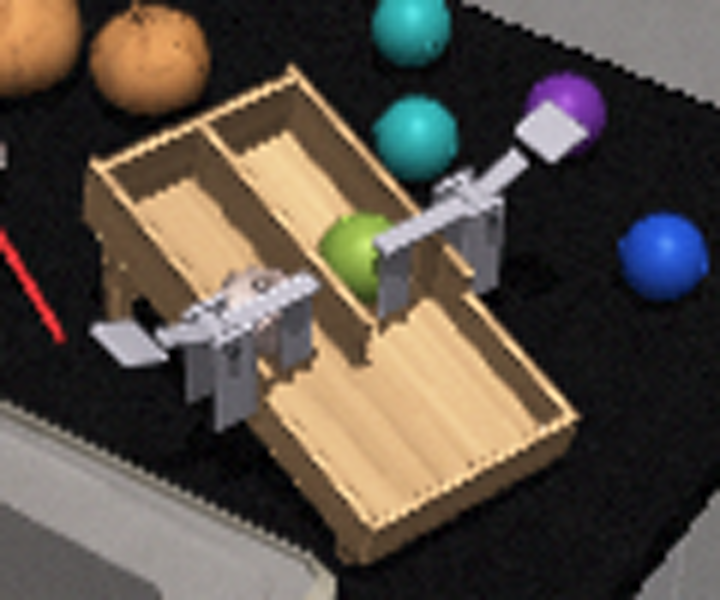

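The crops confirm it: the lime is in the right chute and the garlic in the left, both behind closed gates. The right paddle is at crop pixels (527,362) top and (551,132) scene, and the left paddle at (70,215) and (130,343). Next I triangulate them.

```bash
cat > h.py <<'E'
import cv2,numpy as np,pickle
from scipy.spatial.transform import Rotation as R
F={n:pickle.load(open(n+".pkl","rb")) for n in("scene","top")}
def P(f):
    k=210/np.tan(np.radians(f["fov_y"]/2));K=np.array([[k,0,f["cx"]],[0,k,f["cy"]],[0,0,1]])
    return K@np.array(f["world_to_cam"])[:3]
def tri(t,s):
    X=cv2.triangulatePoints(P(F["top"]),P(F["scene"]),np.array(t,float),np.array(s,float)).ravel();X=X[:3]/X[3]
    e=[np.round((lambda q:q[:2]/q[2])(P(F[n])@np.r_[X,1])-p,1) for n,p in(("top",t),("scene",s))]
    return X,e
T=lambda u,v:(225+(u+.5)/4-.5,130+(v+.5)/4-.5)
S=lambda u,v:(240+(u+.5)/6-.5,155+(v+.5)/6-.5)
def quat(yaw,sgn=1):
    x=np.array([0,0,-1.]);y=sgn*np.array([np.cos(yaw),np.sin(yaw),0]);return R.from_matrix(np.c_[x,y,np.cross(x,y)]).as_quat()
E
python3 - <<'E'
from h import *
from plant import r
pts={}
for n,t,s in[("rp",(527,362),(551,132)),("lp",(70,215),(130,343)),("frontright",(340,520),(575,413)),("backright",(474,105),(293,70)),("backleft",(258,40),(95,162)),("lime",(355,275),(360,252))]:
    X,e=tri(T(*t),S(*s));pts[n]=X;print(n,X.round(1),e)
d=pts["lp"]-pts["rp"];print("len",np.linalg.norm(d[:2]));yaw=np.arctan2(d[1],d[0])-np.pi/2;print("yaw",yaw)
print("origin",(pts["lp"]+pts["rp"])/2)
print(R.from_quat(r.state()["tcp_rot"]).as_matrix().round(2).tolist())
for s in(1,-1):
  for z in(260,165,110): print(s,z,r.inverse_kinematics((pts["rp"]*[1,1,0]+[0,0,z]).tolist(),quat(yaw,s).tolist()))
E
```

```text
rp [ 506.5 -130.9  135.6] [array([-0. , -0.1]), array([0., 0.])]
lp [598.4 127.2 135.4] [array([0.1, 0.1]), array([-0.1, -0. ])]
frontright [423.9 -28.   54.1] [array([-0.4, -0.7]), array([0.4, 0. ])]
backright [ 662.1 -112.7  119.3] [array([0.1, 0.3]), array([-0.1, -0. ])]
backleft [704.9  14.4 121.9] [array([0.1, 0.2]), array([-0.1, -0. ])]
lime [569.  -41.1  83.9] [array([-0.1, -0.2]), array([0.1, 0. ])]
len 273.88910442680094
yaw -0.3421324011673317
origin [552.41395965  -1.84955552 135.52627172]
[[-0.0, 0.24, -0.97], [0.0, -0.97, -0.24], [-1.0, -0.0, -0.0]]
1 260 [-3.79156589e-01  3.39142369e-01  1.79794576e+00 -4.44089210e-16
  1.00450452e+00 -3.70241882e-02]
1 165 [-3.79156589e-01  4.62675946e-01  1.90321532e+00 -4.44089210e-16
  7.75701392e-01 -3.70241882e-02]
1 110 [-3.79156589e-01  5.48617893e-01  1.94723769e+00 -4.44089210e-16
  6.45737071e-01 -3.70241882e-02]
-1 260 None
-1 165 None
-1 110 None
```

Triangulation agrees with the text: paddle span 274 mm (text 272) and height 135.5 mm (text 136). I'll approach above the right paddle with the jaws shut and check from close up.

```bash
python3 - <<'E'
from h import *
from plant import r
p=[506.5,-130.9];q=quat(-0.342).tolist()
r.grip(0.0); r.reach(p+[270],q); r.movel(p+[177],speed=120)
a=r.grab_frame("wrist")["img"];b=r.grab_frame("scene")["img"]
cv2.imwrite("pics/near.png",np.hstack([a[:,:,::-1][:, 80:480],cv2.resize(b[140:245,240:340,::-1],(400,420),interpolation=2)]))
s=r.state();print(s["clock"],s["tcp_pos"],s["wrist_force"])
E
```

```text
4.0167 [ 506.76722592 -131.03348616  177.73750892] [ 0.07796122 -1.07191544 -0.56954694]
```

View pics/near.png

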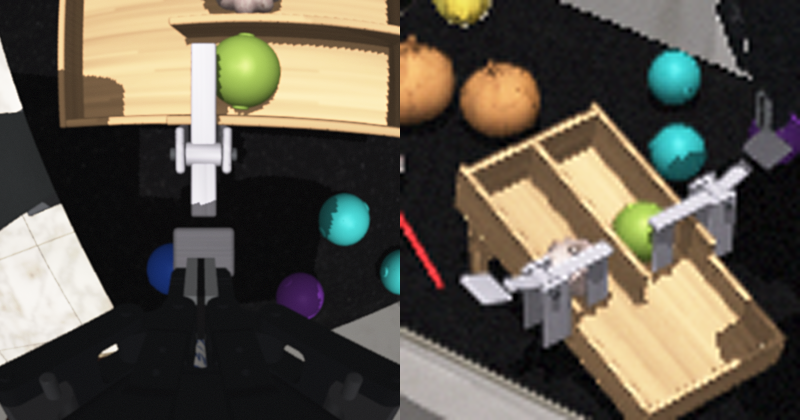

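The shut fingertips, at about (203,270) in the wrist half, stand centred over the right paddle at (203,250). The lime is at (247,70) behind its gate, so I press.

```bash
python3 - <<'E'
from h import *
from plant import r
p=[506.5,-130.9]
for z in(150,118):
    hit=r.movel(p+[z],speed=50,f_stop=15);s=r.state();print(hit,s["clock"],s["tcp_pos"][2],np.round(s["wrist_force"],1))
r.wait(2)
s=r.state();print(s["clock"],s["tcp_pos"][2],np.round(s["wrist_force"],1))
a=r.grab_frame("wrist")["img"];b=r.grab_frame("scene")["img"]
cv2.imwrite("pics/press.png",np.hstack([a[:,:,::-1][:, 80:480],cv2.resize(b[140:245,240:340,::-1],(400,420),interpolation=2)]))
E
```

```text
False 4.7083 149.87024355901 [-1.4  0.9  2.1]
False 5.5 117.76199268033706 [0.8 2.  5.4]
7.5 117.79547693223486 [0.6 0.7 5.9]
```

View pics/press.png

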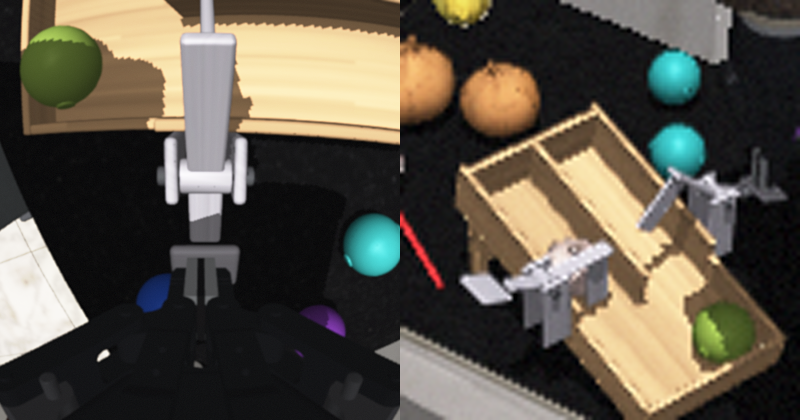

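The gate is up and the lime lies in the tray against the lip, at (725,332) in the scene half. The garlic is unmoved. Now I release and check.

```bash
python3 - <<'E'
from h import *
from plant import r
p=[506.5,-130.9]
r.movel(p+[165],speed=50); r.movel(p+[270],speed=150); r.wait(1)
b=r.grab_frame("scene")["img"];c=r.grab_frame("top")["img"];r.wait(.3);d=r.grab_frame("scene")["img"]
print("lime motion diff",np.abs(b[215:245,300:345].astype(int)-d[215:245,300:345]).mean())
for n,i in(("top",c),("scene",d)):
    m=cv2.inRange(cv2.cvtColor(i,cv2.COLOR_RGB2HSV),(30,110,40),(45,255,255));m[:150]=0;m[:, :250]=0;m[:,380:]=0
    print(n,np.argwhere(m)[:,::-1].mean(0))
cv2.imwrite("pics/end.png",np.hstack([cv2.resize(c[90:280,110:440,::-1],(400,230)) if 0 else cv2.resize(c[130:270,245:380,::-1],(400,415)),cv2.resize(d[140:245,240:340,::-1],(400,415),interpolation=2)]))
s=r.state();print(s["clock"],np.round(s["wrist_force"],1))
E
```

```text
lime motion diff 2.214567901234568
top [297.76491228 242.88070175]
scene [320.29508197 222.60655738]
10.9917 [ 0.1 -0.3 -0.7]
```

View pics/end.png

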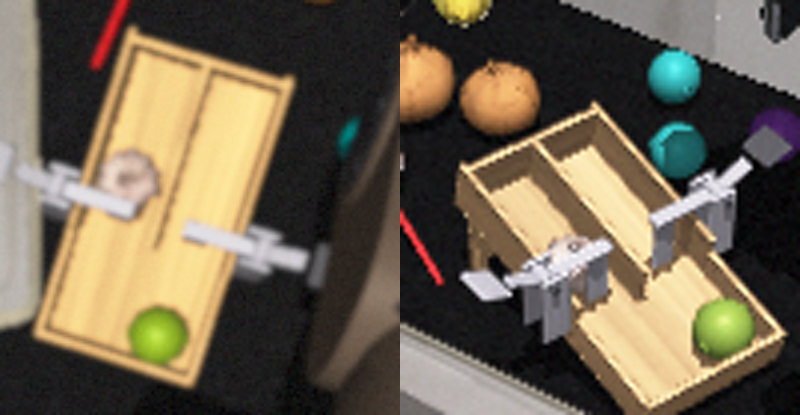

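The gate is down again, the lime is in the tray at (157,335) top and (723,327) scene, and the garlic is still behind its gate. I'll do a final position check and hand in.

```bash
python3 - <<'E'
from h import *
from plant import r
X,e=tri((297.8,242.9),(320.5,222.4));d=X[:2]-[552.4,-1.85];c,s=np.cos(.342),np.sin(.342)
print("lime in rack",c*d[0]-s*d[1],s*d[0]+c*d[1],X[2],e)
r.wait(1);r.finish_job()
E
```

```text
lime in rack -83.76040986367762 -28.92134389501483 58.626615942909254 [array([-0.1, -0.2]), array([0.1, 0. ])]
the job is handed in; nothing more can be done
```

I pressed the right paddle with the shut fingertips and held it for 2 s; the lime rolled out of the right chute into the tray. I then let go, backed the arm off, and handed the job in at about 12 s of the 32 s allowed; it reports no verdict.

**Last checks:**
- **Lime:** it measured 84 mm in front of the paddle line, 29 mm right of the middle plane, 59 mm above the worktop. If the paddles sit level with the gates at x = -15 mm, as they appear to, that is about -99 mm from the rack's origin. This matches the text's value of about 100 mm.
- **Lever and garlic:** the last picture shows both gates shut and the garlic still behind its gate. I read the levers from the picture, not as joint values.
- **Contact:** the wrist force was about 0.7 N after backing off, close to the 0.6 N before the press. During the press it read about 6 N.
- **Lime at rest:** the difference between two frames 0.3 s apart was small (mean 2.2 grey levels). I took that as camera noise without comparing it against a still area, then waited another second before handing in.
- **Bystanders:** I did not re-measure the bowl, shaker and juicer afterwards. The arm worked only over the right paddle and showed no unexpected force there.

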